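# Unlatch a board fixture's hold-down arm and hold it up

### The arm

A 6-joint arm with a two-finger parallel gripper is mounted at the origin on a cart in front of the work surface, level with it; the furniture and walls round the work are solid. World frame = base frame: x ahead of the robot, y to its left, z up, the work surface at z = 0. Lengths are in mm, angles in rad, forces in N, time in s.
With the tool pointing down it reaches from about 350 to 975 mm from the base axis. Payload 7.1 kg.
Tool frame: the origin (TCP) lies between the finger pads, 19 mm behind the fingertips; this is the grasp point; z points along the fingers, y is the line along which they close (so a half turn about z gives the same grasp; the last joint's range is limited). The gripper opens to 88 mm and grips with 3 to 60 N. Pads are 20 mm wide; open, the fingers measure 115 mm over their backs; the gripper's body (75 mm by 178 mm) begins 61 mm behind the grasp point.
Start: joints at [1.249, 0.423, 1.63, -0, 1.089, -0.019], TCP at [186.339, 596.559, 241.375] pointing down, gripper open.
Joint ranges: [-3, 3], [-0.9, 2.11], [0.09, 2.58], [-1.31, 4.45], [0.11, 2.69], [-2.54, 2.54]. Speed limits (rad/s): [2.39, 2.39, 3.01, 3.14, 3.14, 3.14].

### API

Orientations are given as a rotation vector (axis times angle).
In Python, from station import robot, kinematics, get_image gives the robot as it stands. Calls block until the motion is done:
- robot.move_pose(position, orientation): joint-space move of the TCP to a pose.
- robot.move_straight(position, rotation=None, feed=150, force_limit=None): straight line of the TCP; rotation=None keeps the orientation; feed is the mean speed in mm/s. With force_limit (N) it stops when the force on the tool has changed by that much, and returns True; else False.
- robot.goto_joints(angles): joint-space move.
- robot.release() and robot.close_gripper(grasp_force=None): open the fingers fully, or close them until they stop; grasp_force is the grip in N (None keeps the last).
- robot.pause(seconds).
- kinematics.ik(position, orientation): joint angles nearest the present ones, or None.
- get_image(name): name is "scene" or "top" or "wrist"; returns a dict with "frame" (420x560x3 uint8, blue, green, red), "fov_y" (degrees; the focal length in pixels is half the picture's height over the tangent of half this angle, whatever the lens; pixels are square), "cx", "cy" (the principal point, pixels), "D" ([k1, k2, p1, p2, k3] as OpenCV has them; the pictures are not rectified), "R" (3x3) and "t" (3): a world point X has camera coordinates R X + t; the wrist camera has in their place "tool_from_camera" (4x4, takes a point from camera to tool coordinates, whose origin is the TCP and whose axes are the flange's). Camera axes: x right, y down, z forward; pixel columns grow to the right and rows downward; lengths in mm; the calibration is good to about 2 mm. A picture is of the moment at which its call begins: read the wrist's pose just before it. There is no depth.
A pose or a line that the arm cannot do raises robot.PlanningError and nothing moves.
- robot.hand_in(): hands the job in; it is judged then, once.
Readings, each from a call of its own:
- robot.read_t(): time.
- robot.read_qpos(): joint angles.
- robot.read_qvel(): joint speeds.
- robot.read_effort(): joint torques, N m.
- robot.read_eef_pos(): TCP position.
- robot.read_tool_rot(): TCP orientation.
- robot.read_ft_force(): force on the tool from outside, world axes, zero at the start.
- robot.read_wrist_torque(): the same for the moment, N m.
- robot.read_gripper_width(): finger opening in mm.
- robot.read_grasp_force(): force on a finger pad.
Only numpy, scipy, OpenCV 4.12 (cv2) and the standard library are available. Lean on these libraries where they do the work, as an engineer would, in place of code of your own. Each camera call takes 0.05 s, during which the arm holds its last target. There are 200 camera calls.

### The job

The board fixture's hold-down arm is locked onto its stud. Take the upright tab of the side latch, pull it sideways (to the robot's left) against its spring until the arm is free, and lift the arm by that tab until its end stands about 8 cm above its seated height. Finish while still holding it up there, steady, by the tab, so that the board can be taken out; leave the board and everything else where they are.

Things in the scene. Friction and masses are not known exactly. Their poses are not given: they have to be found in the camera images.
- board_fixture: aluminium base plate, 280 (x) x 150 (y) x 12 mm, fixed to the bench; origin: centre of its underside; y points to the latch side (robot's left), z up. At x = -100 mm (robot's end) a steel stud with a mushroom head (24 mm across, its flat underside 58 mm high, top 75 mm); at x = +100 mm a hinge bracket 83 mm high. A circuit board lies between.
- hinge_axis (a point): point on the arm's hinge axis, in the middle of the bracket: x +100, y 0, z +70 mm in the fixture's frame; the axis runs along the fixture's y; fixed.
- hold_arm (a joint): angle of the hold-down arm about the hinge axis, rad: 0 seated level on the stud, grows as the robot's end of the arm rises, stop at 1.1. The arm (0.3 to 0.65 kg, steel bar 22 mm wide, grey coupler housing 52 x 44 mm over the stud) swings freely and falls back when let go.
- coupler (a point): centre of the coupler at the arm's end, 200 mm from the hinge axis; 70 mm above the fixture's underside when seated; the flat top of the coupler is 18 mm above it.
- latch (a joint): travel of the side latch, m: 0 locked, grows as its tab is pulled along the fixture's +y; stop at 0.018. A spring pulls back with 3 N at 0, 8.4 N at 0.018. At 0 its fork lies under the stud's head and blocks the arm; it is clear of the head from about 0.013 and must be kept so until the arm's end has risen 25 mm.
- tab_grip (a point): grip point in the latch's upright black tab: 10 mm thick along the fixture's y (grasp across this), 30 mm wide along x, top 14 mm above the point, free on both sides down to 30 mm below it. With the latch closed it lies 33 mm to the +y side of coupler and 50 mm above it; it slides with the latch and swings and tilts with the arm (0.41 rad at 8 cm rise). Axes as the fixture's when seated.
- board: circuit board, 105 x 155 x 14 mm, lying loose on rests on the fixture, its underside 22 mm above the fixture's; origin: centre of the underside. Not to be moved.
- cap: bystander: dark capacitor can, 35 mm diameter, 51 mm high, upright; origin at the centre of its underside.
- driver: bystander: screwdriver with black handle lying flat, 160 x 20 x 20 mm; origin at the centre of its underside, length along x.
- tin: bystander: round flux tin, 47 mm diameter, 22 mm high; origin at the centre of its underside.
- sink: bystander: black finned heatsink, 40 x 60 x 27 mm; origin at the centre of its underside.

How it is judged:
By the outcome, as a careful person would: the job done as asked, in the order asked, and still so for the second after the job is handed in, while the arm keeps its last pose, push and grip.
It also fails if it takes over 35 s, if anything falls off the work surface, if the arm or the gripper's body presses on something with over 40 N, if the wrist force passes 120 N, or if a joint passes its speed limit or range.

## Working session

There is one attempt and no reset: what is moved stays moved. The work goes in short steps, each a Python script; the robot and the scene stay as the last script left them, time stands still between calls to the robot, and variables do not carry over. Pictures are saved under pics/ and viewed, at most 10 in all, crops included, and the job is handed in when it is done.

```bash
mkdir -p pics; ls; python3 - <<'E'
from station import robot, kinematics, get_image
import cv2,pickle,numpy as np
d={}
for n in("scene","top"):
    d[n]=get_image(n); cv2.imwrite(f"pics/{n}0.png",d[n]["frame"])
    print(n,{k:np.round(v,3).tolist() for k,v in d[n].items() if k!="frame"})
pickle.dump(d,open("d0.pkl","wb"))
print(robot.read_t(),robot.read_tool_rot(),robot.read_ft_force())
E
```

```text
pics
scene {'fov_y': 48.154, 'cx': 281.311, 'cy': 214.889, 'D': [-0.055, 0.0, 0.0, 0.0, 0.0], 'R': [[0.756, -0.654, 0.019], [-0.339, -0.416, -0.844], [0.56, 0.631, -0.536]], 't': [-427.552, 275.311, 1036.639]}
top {'fov_y': 42.358, 'cx': 280.971, 'cy': 215.588, 'D': [0.031, 0.0, 0.0, 0.0, 0.0], 'R': [[-0.016, -1.0, -0.024], [-0.998, 0.017, -0.053], [0.054, 0.023, -0.998]], 't': [24.512, 559.12, 1272.136]}
0.1 [-4.73843510e-01 -3.10538785e+00  2.17305000e-03] [-0.51674828  0.33034296 -0.55458461]
```

View pics/scene0.png

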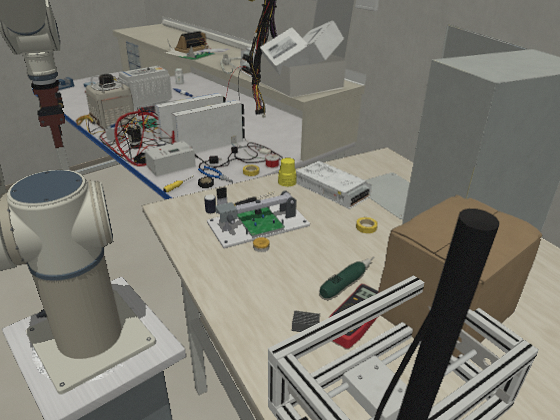

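View pics/top0.png

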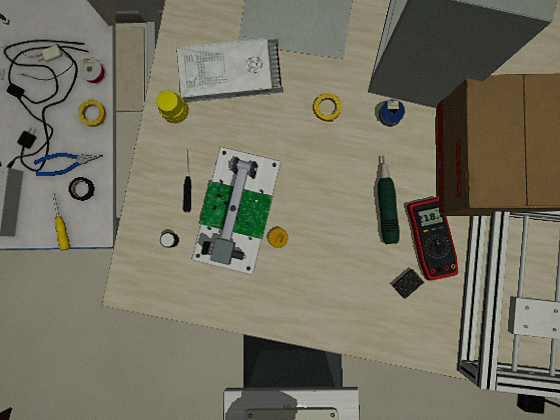

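The scene view shows the fixture at about (258,222) with the black tab near (222,190). In the top view the fixture's corners are about (221,148), (283,158), (253,272) and (192,260), with the coupler at (225,250) and the black tab left of it near (208,247). I'll enlarge both.

```bash
python3 - <<'E'
import cv2,pickle,numpy as np
d=pickle.load(open("d0.pkl","rb"))
a=cv2.resize(d["top"]["frame"][140:280,150:290],(560,560),interpolation=cv2.INTER_CUBIC)
b=cv2.resize(d["scene"]["frame"][175:255,195:315],(840*2//3,560*2//3),interpolation=cv2.INTER_CUBIC)
cv2.imwrite("pics/top1.png",a);cv2.imwrite("pics/scene1.png",b)
E
```

```text
(no output)
```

View pics/top1.png

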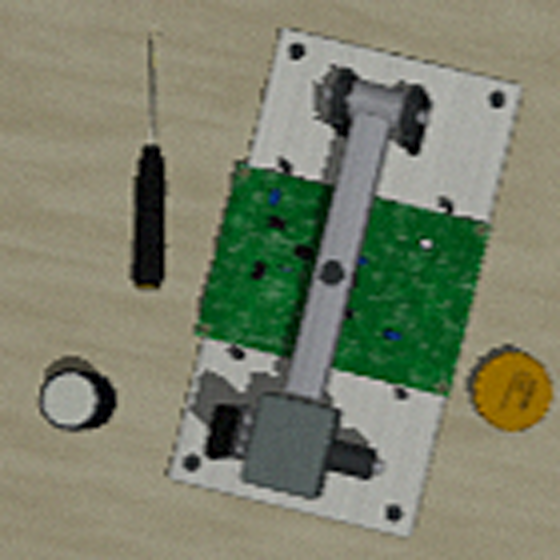

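View pics/scene1.png

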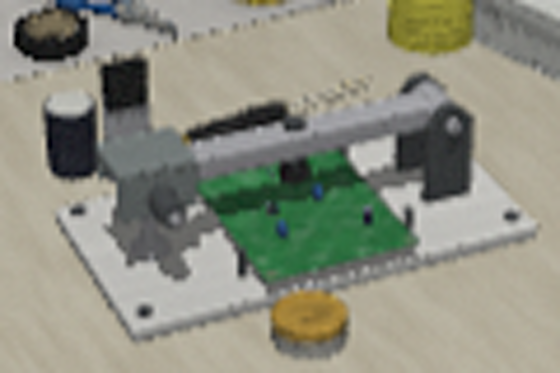

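The top crop shows the plate corners at crop pixels (281,30), (521,85), (411,535) and (168,478), and the black tab at (205–242, 403–458). In the scene crop the tab's black part covers (102–148, 57–110).

```bash
cat > h.py <<'E'
import cv2,numpy as np
def K(im):
    h=im["frame"].shape[0]; f=h/2/np.tan(np.radians(im["fov_y"])/2)
    return np.array([[f,0,im["cx"]],[0,f,im["cy"]],[0,0,1]])
def onplane(im,px,z,R=None,t=None):
    R=np.array(im["R"]) if R is None else R; t=np.array(im["t"]) if t is None else t
    u=cv2.undistortPoints(np.array(px,float).reshape(-1,1,2),K(im),np.array(im["D"]))[:,0]
    r=np.c_[u,np.ones(len(u))]@R; c=-R.T@t
    return c+r*((z-c[2])/r[:,2])[:,None]
def proj(im,X,R=None,t=None):
    R=np.array(im["R"]) if R is None else R; t=np.array(im["t"]) if t is None else t
    return cv2.projectPoints(np.array(X,float).reshape(-1,1,3),cv2.Rodrigues(R)[0],t,K(im),np.array(im["D"]))[0][:,0]
E
python3 - <<'E'
from h import *
import pickle,json
d=pickle.load(open("d0.pkl","rb")); T=d["top"];S=d["scene"]
cr=np.array([[281,30],[521,85],[411,535],[168,478]],float)
# refine: white-plate mask
f=T["frame"][140:280,150:290]; hsv=cv2.cvtColor(f,cv2.COLOR_BGR2HSV)
px=(cr+.5)/4-.5+[150,140]
P=onplane(T,px,12)[:,:2]
M=np.array([[140,75],[140,-75],[-140,-75],[-140,75]],float)
c=P.mean(0);H=M.T@(P-c);U,s,Vt=np.linalg.svd(H);R2=(Vt.T@U.T)
yaw=np.arctan2(R2[1,0],R2[0,0]);print("c",c,"yaw",yaw,"det",np.linalg.det(R2));print("res",P-(M@R2.T+c))
F=lambda p:np.c_[np.array(p)[:,:2]@R2.T+c,np.array(p)[:,2]]
# features: coupler top, tab top corners, tab grip
tab=F([[-100+a,33+b,134] for a in(-15,15) for b in(-5,5)])
cp=F([[-100,0,88]]); g=F([[-100,33,120]]);print("grip",g)
print("top tab crop",(proj(T,tab)-[150,140]+.5)*4-.5,"coupler",(proj(T,cp)-[150,140]+.5)*4-.5)
print("scene tab crop",(proj(S,tab)-[195,175]+.5)*14/3-.5)
sc=np.array([[0,0,0]])
pickle.dump((c,yaw),open("fix.pkl","wb"))
E
```

```text
c [575.18338593 122.6474185 ] yaw -0.25271735035366927 det 1.0000000000000009
res [[-2.75740301 -0.63599186]
 [-1.2140818   1.00527309]
 [ 2.78737328  0.34302166]
 [ 1.18411153 -0.71230289]]
grip [[486.61091499 179.60281676 120.        ]]
top tab crop [[219.67628361 461.62821284]
 [201.69818403 457.25725457]
 [233.15181352 407.36660728]
 [215.19439834 403.01449693]] coupler [[288.16750443 445.66743479]]
scene tab crop [[101.00271831  70.93937125]
 [ 95.49228568  63.67853829]
 [147.02844852  61.0091699 ]
 [141.30510539  53.862816  ]]
```

The fixture pose agrees with both views to 1–2 mm. I'll check IK along the path, then go above the tab and look with the wrist camera.

```bash
cat >> h.py <<'E'
import pickle
from scipy.spatial.transform import Rotation as Ro
c,yaw=pickle.load(open("fix.pkl","rb"))
RF=Ro.from_euler("z",yaw)
def rot(th,sgn): # tool z down, tool y = sgn*fixture y, swung with the arm
    y=np.array([0,sgn,0]);z=np.array([0,0,-1.]);x=np.cross(y,z)
    return (RF*Ro.from_euler("y",th)*Ro.from_matrix(np.c_[x,y,z])).as_rotvec()
def tab(th,lat,dz=0,dx=0): # dz above the grip point, in arm frame
    p=np.array([100,33+lat,70])+Ro.from_euler("y",th).apply([-200+dx,0,50+dz])
    return RF.apply(p)+[c[0],c[1],0]
E
python3 - <<'E'
from h import *
from station import robot,kinematics,get_image
for s in(1,-1):
  for a in((0,0,110),(0,0,0),(0,16,0),(.2,16,0),(.43,16,0)):
    q=kinematics.ik(tab(*a),rot(a[0],s)); print(s,a,tab(*a).round(1),None if q is None else np.round(q,2))
s=min((1,-1),key=lambda s:9 if (q:=kinematics.ik(tab(0,0,110),rot(0,s))) is None else abs(q[5]))
print("s",s); robot.move_pose(tab(0,0,110),rot(0,s))
p=robot.read_eef_pos();r=robot.read_tool_rot();im=get_image("wrist")
pickle.dump((p,r,im,s),open("w.pkl","wb"))
cv2.imwrite("pics/w0.png",im["frame"]);print(robot.read_t(),p,im["tool_from_camera"])
A=np.eye(4);A[:3,:3]=Ro.from_rotvec(r).as_matrix();A[:3,3]=p
B=np.linalg.inv(A@np.array(im["tool_from_camera"]))
X=[RF.apply([-100+a,33+b,134])+[c[0],c[1],0] for a in(-15,15) for b in(-5,5)]
print(proj(im,X,B[:3,:3],B[:3,3]))
E
```

```text
1 (0, 0, 110) [486.6 179.6 230. ] [ 0.33  0.28  1.87  0.    0.99 -0.99]
1 (0, 0, 0) [486.6 179.6 120. ] [ 0.33  0.45  1.94  0.    0.75 -0.99]
1 (0, 16, 0) [490.6 195.1 120. ] [ 0.36  0.46  1.92  0.    0.76 -0.96]
1 (0.2, 16, 0) [504.1 191.6 158.7] [ 0.29  0.48  1.77  0.12  1.06 -1.1 ]
1 (0.43, 16, 0) [528.4 185.3 198.8] [ 0.22  0.56  1.58  0.19  1.39 -1.17]
-1 (0, 0, 110) [486.6 179.6 230. ] [0.33 0.28 1.87 0.   0.99 2.15]
-1 (0, 0, 0) [486.6 179.6 120. ] [0.33 0.45 1.94 0.   0.75 2.15]
-1 (0, 16, 0) [490.6 195.1 120. ] [0.36 0.46 1.92 0.   0.76 2.18]
-1 (0.2, 16, 0) [504.1 191.6 158.7] [0.29 0.48 1.77 0.12 1.06 2.04]
-1 (0.43, 16, 0) [528.4 185.3 198.8] [0.22 0.56 1.58 0.19 1.39 1.97]
s 1
2.0167 [486.55862834 180.31426056 230.05003162] [[-1.43314314e-04 -9.70050824e-01 -2.42901995e-01  6.59151328e+01]
 [ 9.99999677e-01  5.30866842e-05 -8.02015026e-04 -9.70237471e-01]
 [ 7.90890198e-04 -2.42902031e-01  9.70050503e-01 -1.43913296e+02]
 [ 0.00000000e+00  0.00000000e+00  0.00000000e+00  1.00000000e+00]]
[[279.31672225 198.77872856]
 [291.8478829  198.7889107 ]
 [279.4558615  234.50048865]
 [291.62216973 234.51064572]]
```

View pics/w0.png

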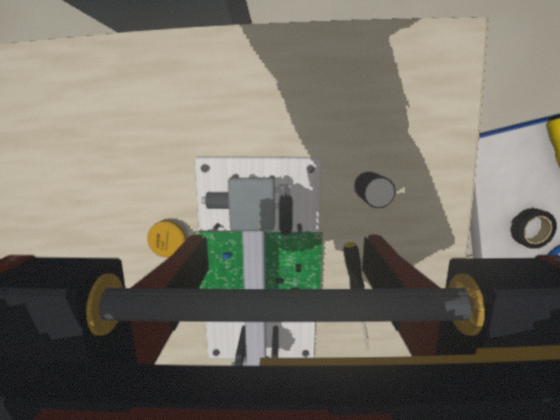

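In the wrist picture the tab is at (279–292, 193–232), against a prediction of (279–292, 199–234). It is centred across the grip and only about 2 mm closer to the robot. Next I'll descend, grip, and pull to the stop with a force limit.

```bash
python3 - <<'E'
from h import *
from station import robot
def st(m): print(m,round(robot.read_t(),2),"pos",(RF.inv().apply(robot.read_eef_pos()-np.r_[c,0])).round(1),"F",RF.inv().apply(robot.read_ft_force()).round(1),"w",round(robot.read_gripper_width(),1),"g",round(robot.read_grasp_force(),1))
st("start")
print(robot.move_straight(tab(0,0,0,-2),rot(0,1),feed=60,force_limit=10)); st("down")
robot.close_gripper(40); robot.pause(.2); st("closed")
hit=robot.move_straight(tab(0,22,0,-2),rot(0,1),feed=15,force_limit=10); robot.pause(.2); print(hit); st("pulled")
E
```

```text
start 2.02 pos [-100.3   33.8  230. ] F [-0.6 -0.5 -0.1] w 87.4 g 0.0
False
down 4.0 pos [-101.9   33.1  120.3] F [ 0.1 -0.2 -0.5] w 87.9 g 0.0
closed 5.38 pos [-102.    33.9  120.1] F [-2.7  5.3 -0.6] w 9.9 g 40.0
True
pulled 6.25 pos [-102.    38.2  119.9] F [ 0.6 -4.7  6. ] w 9.8 g 40.0
```

```bash
cat >> h.py <<'E'
def st(robot,m): print(m,round(robot.read_t(),2),"pos",(RF.inv().apply(robot.read_eef_pos()-np.r_[c,0])).round(1),"F",RF.inv().apply(robot.read_ft_force()).round(1),"w",round(robot.read_gripper_width(),1),"g",round(robot.read_grasp_force(),1))
E
python3 - <<'E'
from h import *
from station import robot
for lat in (10,14):
    print(robot.move_straight(tab(0,lat,0,-2),rot(0,1),feed=20,force_limit=10));robot.pause(.15);st(robot,lat)
print(robot.move_straight(tab(0,24,0,-2),rot(0,1),feed=12,force_limit=7));st(robot,"stop?")
robot.pause(.2);st(robot,"stop?")
E
```

```text
False
10 6.78 pos [-102.    42.4  119.9] F [ 1.6 -5.2  3.7] w 9.6 g 40.0
False
14 7.28 pos [-102.    46.1  119.9] F [ 1.9 -6.2  2.9] w 9.6 g 40.0
True
stop? 7.9 pos [-102.    51.6  119.8] F [ 2.3 -8.3  5.5] w 9.5 g 40.0
stop? 8.1 pos [-102.    51.2  119.7] F [ 1.2 -7.   7.3] w 9.9 g 40.0
```

The stop is reached at about 17.5 mm of travel. I'll back off to about 16 mm, then lift along the arc, tilting with the arm.

```bash
python3 - <<'E'
from h import *
from station import robot,get_image
robot.move_straight(tab(0,17,0,-2),rot(0,1),feed=20);robot.pause(.1);st(robot,"backed")
ths=np.linspace(0,.415,9)[1:]
for i,th in enumerate(ths):
    hit=robot.move_straight(tab(th,17,0,-2),rot(th,1),feed=40,force_limit=20)
    st(robot,(round(th,3),hit))
    if hit: break
robot.pause(.5);st(robot,"end")
im=get_image("scene");pickle.dump(im,open("s2.pkl","wb"))
b=cv2.resize(im["frame"][155:255,195:335],(840*2//3,400),interpolation=cv2.INTER_CUBIC);cv2.imwrite("pics/s2.png",b)
print(tab(.4115,16.5,0,-2),robot.read_eef_pos(),robot.read_qvel().round(3))
E
```

```text
backed 8.46 pos [-102.    48.9  119.9] F [ 1.6 -8.1  3.4] w 10.1 g 40.0
(np.float64(0.052), False) 8.88 pos [-99.2  48.6 129.8] F [ 2.7 -7.5 -1.4] w 10.0 g 40.0
(np.float64(0.104), False) 9.29 pos [-95.9  48.6 139.9] F [ 0.6 -7.3 -2.4] w 9.8 g 40.0
(np.float64(0.156), False) 9.71 pos [-92.   48.5 150. ] F [ 0.7 -7.8 -1.1] w 9.9 g 40.0
(np.float64(0.208), False) 10.12 pos [-87.7  48.5 159.7] F [ 0.4 -7.  -1.7] w 9.7 g 40.0
(np.float64(0.259), False) 10.54 pos [-82.9  48.5 169.3] F [-0.5 -7.  -1.1] w 10.0 g 40.0
(np.float64(0.311), False) 10.96 pos [-77.5  48.5 178.6] F [-1.  -6.3 -0.3] w 9.6 g 40.0
(np.float64(0.363), False) 11.38 pos [-71.6  48.4 187.6] F [-1.4 -7.5 -0.2] w 9.7 g 40.0
(np.float64(0.415), False) 11.79 pos [-65.3  48.5 196.4] F [-1.2 -7.4 -1.2] w 9.9 g 40.0
end 12.29 pos [-65.3  48.5 196.4] F [-0.9 -6.2  0.1] w 9.5 g 40.0
[524.49098552 186.8620157  196.62297504] [524.04632245 185.92326846 196.38661927] [ 0.001  0.    -0.     0.002  0.     0.001]
```

View pics/s2.png

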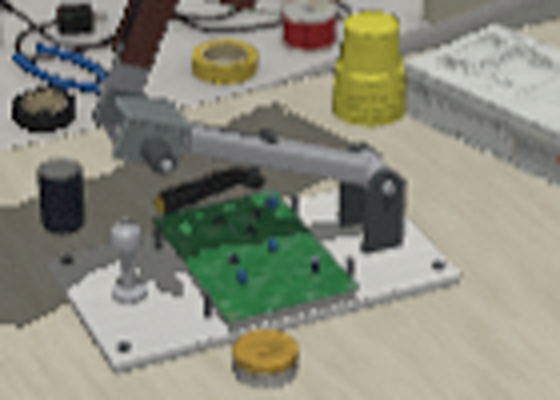

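The picture shows the arm lifted clear of the stud (head at (125,235)) with its tab in the gripper at (125,85). The board, cap, driver and tin look undisturbed. The height follows from the hinge geometry (about 0.41 rad, 80 mm rise), and the joints are still.

```bash
python3 - <<'E'
from station import robot
print(robot.hand_in(), robot.read_t())
E
```

```text
the job is handed in; nothing more can be done
the job is handed in; nothing more can be done
```

I pulled the latch clear, lifted the hold-down arm by its tab to about 80 mm (estimated from the gripper's position), and handed the job in with the gripper still holding it up there, steady; the board and the nearby parts looked undisturbed in the last picture.

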